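# Close the glaze-mill jar with its quick-thread bung

## Task

Take the orange bung from the blue bat and close the glaze-mill jar with it: stand it upright in the jar's mouth, turn it gently backward (anticlockwise seen from above) until you feel it drop into the thread start, then screw it forward (clockwise) until its flange sits flush on the rim, and let go. Do not force the thread, and do not shift the other things on the table.

Things in the scene. Friction and masses are not known exactly. Their poses are not given: they have to be found in the camera images.
- bung: The bung, loose, about 0.3 kg, standing upright on the bat. Origin at the centre of its underside, z up its axis. Orange shank 47 in diameter (nose tapered to 42), 31 high; then an orange flange disc 76 in diameter, 6 thick; on it a black grip bar 56 long (along x), 14 wide (along y), 34 high, its top 71 above the underside. Nothing else stands on the flange.
- grip (a point): Point on the bung's axis, in the middle of the grip bar, 22 above the flange's upper face, 59 above the bung's underside; axes as the bung.
- flange (a point): Point on the bung's axis at the underside of the flange, 31 above the bung's underside; axes as the bung.
- lugs (a point): Point on the bung's axis at the height of the lugs' lower faces, 5 above the underside. Four lugs stand out of the shank at its +x, +y, -x and -y sides to 31 from the axis, each 7 wide, 5 high, slanted like the thread.
- jar: The glaze-mill jar, white with a blue band, fixed, on a dark round foot pad, 170 in diameter; body 140 in diameter, neck 82 in outer diameter, rim 140 above the table. Origin under its centre, z up.
- mouth (a point): Centre of the open mouth, level with the rim; z up. The throat is 65 wide (1.5 clearance round the lugs) and holds a rigid right-hand quick thread with four starts 90 degrees apart. Where the starts lie round the mouth is NOT given: it differs every time and does not follow the jar's yaw. Press with a few newtons only.
- ledge (a point): On the mouth's axis, 9.4 below the rim: flat top of the thread's four ledges (2 clearance round the shank). A bung set in the mouth usually rests here on its lugs, flange about 17.5 above the rim (21.5 if they stand on the teeth). Upright teeth, 4 high, stop the lugs from being turned forward off the ledges into the thread: forcing that is cross-threading.
- start (a point): On the mouth's axis, 19 below the rim: the thread starts, four 27-degree gaps between the ledges. Turned backward (anticlockwise from above) by up to 95 degrees, the lugs come over the gaps, a tooth at each gap's far side stops them firmly, and the bung can drop about 10: flange then 6.5 to 8 above the rim. By luck it may drop in at once. Play in the gap: 7 to 10 degrees.
- home (a point): On the mouth's axis, 26 below the rim, where the lugs end. From the start 55 to 67 degrees forward (clockwise from above) lets the bung down, pressed lightly, 0.12 per degree until the flange lies on the rim; a firm stop comes 5 to 9 degrees later. The thread has about 1.5 play up and down.
- bat: Blue round bat (disc) 190 in diameter, 12 thick, lying fixed on the table; origin under its centre. The bung starts on it.
- glaze_a: Bystander, leave alone: blue glaze jar with white lid, diameter 64, height 85, loose; origin under its centre.
- glaze_b: Bystander, leave alone: brown glaze jar with black lid, diameter 64, height 85, loose; origin under its centre.
- spatula: Bystander, leave alone: yellow-handled spatula lying flat, 200 long, loose.
- bowl: Bystander, leave alone: small terracotta bowl, diameter 100, height 55, loose; origin under its centre.
- spare_ring: Bystander, leave alone: flat black rubber-look ring lying on the table, outer diameter 60, height 8, loose.
- brush: Bystander, leave alone: wooden brush lying flat, 190 long, loose.
- weight: Bystander, leave alone: brass cylinder weight, diameter 50, height 40, loose; origin under its centre.

How it is judged:
By the outcome, as a careful person would: the job done as asked, in the order asked, and still so for the second after the job is handed in, with the robot touching nothing.
It also fails if it takes over 72 s, if anything falls off the work surface, if the arm or the gripper's body presses on something with over 40 N, if the wrist force passes 120 N, or if a joint passes its speed limit or range.

## Robot

A 6-joint arm with a two-finger parallel gripper is mounted at the origin on the work surface. World frame = base frame: x ahead of the robot, y to its left, z up, the work surface at z = 0. Lengths are in m, angles in rad, forces in N, time in s.
With the tool pointing down it reaches from about 0.3 to 0.775 m from the base axis. Payload 14.6 kg.
Tool frame: the origin (TCP) lies midway between the tips of the shut fingers; the grasp point (between the pads) lies 19 mm behind it; z points along the fingers, x is the direction in which the jaws open and shut, and the axes are right-handed (so a half turn about z gives the same grasp; the last joint's range is limited). The gripper opens to 85 mm and grips with 20 to 120 N. Pads are 22 mm wide; open, the fingers measure 114 mm over their backs; the gripper's body (76 mm by 85 mm) begins 54 mm behind the grasp point. The pads swing forward as they close: fully open they stand 13 mm farther back than shut.
Start: joints at [-1.259, 0.3, 1.521, -0, 1.321, -0.067], TCP at [0.203, -0.511, 0.231] pointing down, gripper open.
Joint ranges: [-3.03, 3.03], [-0.79, 2.21], [0.23, 2.52], [-1.04, 4.18], [0, 3.07], [-2.55, 2.55]. Speed limits (rad/s): [2.22, 2.22, 2.57, 3.14, 3.14, 3.14].

## Interface

Orientations are given as a rotation vector (axis times angle).
In Python, from rig import bot gives the robot as it stands.
- The arm moves only by the shell command python3 -m crank 'ROWS' [FORCE]. ROWS is a JSON object of lists of equal length, an entry for each row: "jaw": the closure, from 0 (fully open) to 1 (shut); "offset": the shift along the tool's x, y, z in units of 0.15 m (1.0 is 0.15 m), a list of three; "spin": the turn about the tool's z in units of pi/2 rad (1.0 is pi/2 rad). A call has 1 to 10 rows; each row is the pose to reach, as a shift and turn from the pose commanded when the call began, along the tool's axes at that moment; what a row does not reach only later rows make up. A row lasts 1/10 s, in which the tool goes at most 50 mm and 8.59 degrees, less where a joint would pass 70% of its speed; a pose out of reach is approached as far as the arm can. A call with a number of a shift or a turn outside -1 to 1 is refused whole. A call with a gripper value outside its range is refused whole. The fingers move at their own pace and stop on an object; FORCE is the grip in N (left out, the last holds). Time passes only in rows, so rows that repeat a pose let the fingers close. It gives the time, the measured TCP pose, the force and the opening at its end, in the units of the state.
- bot.sense(): the state, without advancing time (a new reading comes with each control period).
- bot.read_camera(name): name is "scene" or "top" or "wrist"; returns a dict with "image" (480x640x3 uint8, red, green, blue), "fx", "fy", "cx", "cy" (pixels), "R" (3x3) and "t" (3): a world point X has camera coordinates R X + t; the wrist camera has in their place "hand_eye" (4x4, takes a point from camera to tool coordinates, whose origin is the TCP and whose axes are the tool frame's). Camera axes: x right, y down, z forward; pixel columns grow to the right and rows downward; lengths in m; the calibration is good to about 2 mm. A picture is of the moment at which its call begins: read the wrist's pose just before it. There is no depth.
- bot.close_job(): hands the job in, once; it reports no verdict.
The state is a dict: "clock": time; "qpos": joint angles; "joint_vel": joint speeds; "joint_torque": joint torques, N m; "position": TCP position; "tool_rot": TCP orientation; "ft_force": force on the tool from outside, world axes, zero at the start; "ft_torque": the same for the moment, N m; "opening": finger opening in m.
Only numpy, scipy, OpenCV 4.12 (cv2) and the standard library are available. Lean on these libraries where they do the work, as an engineer would, in place of code of your own. Each camera call takes 0.05 s, during which the arm holds its last target.

## Working session

There is one attempt and no reset: what is moved stays moved. The work goes in short steps, Python scripts to look and compute and a shell command to move; the robot and the scene stay as the last step left them, time stands still between calls to the robot, and variables do not carry over. Pictures are saved under pics/ and viewed, and the job is handed in when it is done.

```bash
ls; mkdir -p pics
python3 - <<'E'
from rig import bot
import cv2
print(bot.sense())
for n in("scene","top","wrist"):
    c=bot.read_camera(n)
    cv2.imwrite(f"pics/{n}0.png",c["image"][:,:,::-1])
    print(n,{k:(v.tolist() if hasattr(v,'tolist') else v) for k,v in c.items() if k!="image"})
E
```

```text
pics
{'clock': 0.0, 'qpos': array([-1.25860322e+00,  3.00484158e-01,  1.52158560e+00,  2.90671739e-06,
        1.32071262e+00, -6.66023018e-02]), 'joint_vel': array([-1.04024960e-04, -8.58585382e-04,  3.87358412e-04,  2.26834301e-04,
        7.57421803e-04,  4.55700167e-05]), 'joint_torque': array([-4.68436498e-03, -5.43517935e+01, -3.61792552e+01, -3.41361574e-04,
        3.97903350e-03,  2.47648165e-05]), 'position': array([ 0.20331433, -0.51078524,  0.23071224]), 'tool_rot': array([-2.59933378e+00,  1.76308087e+00,  1.47029887e-03]), 'ft_force': array([-0.04167378, -0.22199296, -1.33041773]), 'ft_torque': array([ 0.00934992, -0.02111972, -0.02608216]), 'opening': 0.0854745752732014}
scene {'fx': 536.1573432909686, 'fy': 536.1573432909686, 'cx': 323.8451397519973, 'cy': 237.42616983248934, 'R': [[-0.43174713099636286, 0.9019024782866124, 0.012897074741027073], [0.6284912810811746, 0.3110577670915944, -0.7129107764208191], [-0.6469877313221274, -0.2996914833498905, -0.7011361425045702]], 't': [0.2561132283566501, -0.2888802487435082, 1.5548997533606974]}
top {'fx': 564.2088714587072, 'fy': 564.2088714587072, 'cx': 317.3275809079901, 'cy': 242.77788251932947, 'R': [[0.0011746147285354887, -0.9998464665992616, -0.017483235089973702], [-0.9964734050434808, 0.00029656821816593945, -0.08390867111534478], [0.08390097330359539, 0.017520139162225695, -0.9963200647394618]], 't': [0.021381332234382933, 0.5828177264454891, 1.183499106591592]}
wrist {'fx': 404.00551120742705, 'fy': 404.00551120742705, 'cx': 317.61671172177387, 'cy': 242.08181896491544, 'hand_eye': [[0.9999998751919289, 0.0002576265407361086, -0.00042807089367268166, -0.0006122099436663975], [-0.00012285273470798486, 0.9572883949682599, 0.28913476748100736, -0.07378502288781351], [0.00048427608868915683, -0.2891346788049751, 0.957288307141068, -0.14302833165681753], [0.0, 0.0, 0.0, 1.0]]}
```

View pics/scene0.png

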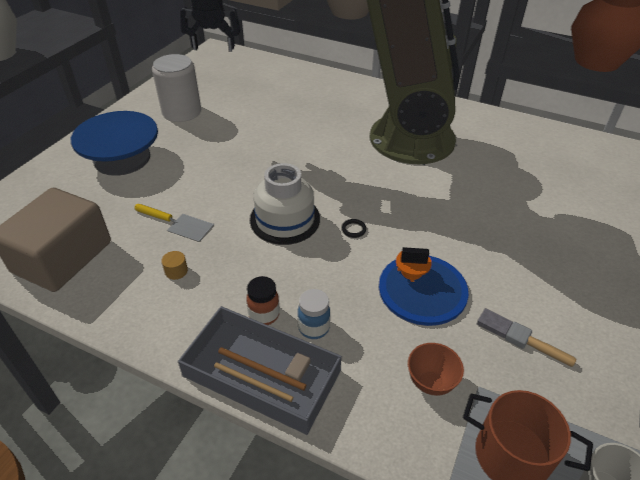

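View pics/top0.png

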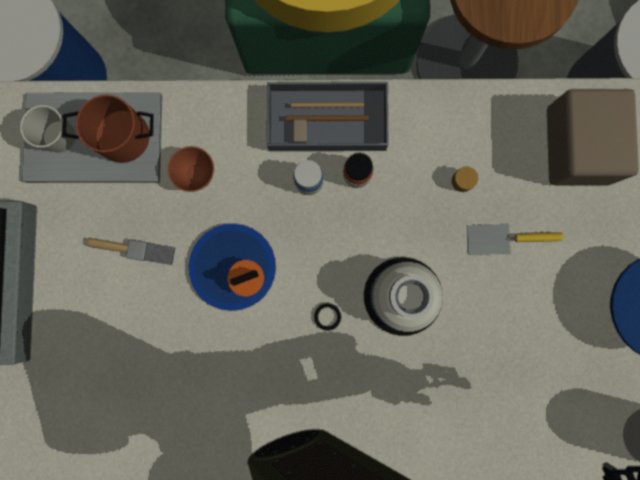

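View pics/wrist0.png

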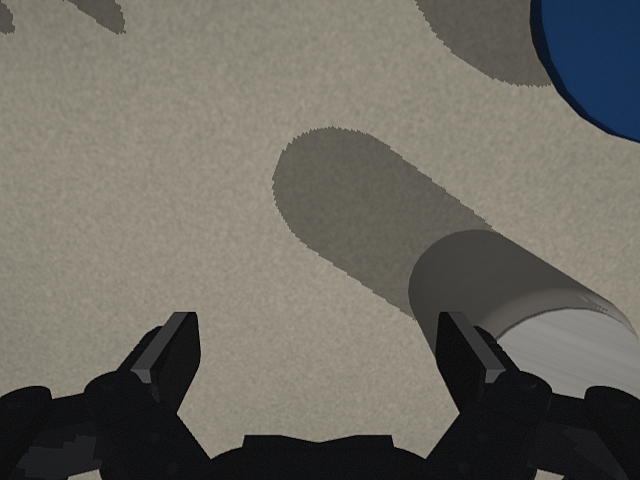

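The top view shows the bung's flange at about (245,278) with the black bar over it, and the jar mouth at about (410,295). The scene view shows the bar at about (415,255) and the mouth at about (283,175). Next I'll measure both with masks and ray casts.

```bash
cat > h.py <<'E'
import numpy as np, cv2
from scipy.spatial.transform import Rotation as Ro
def world_cam(c,s=None):
    if "R" in c: R=np.array(c["R"]);t=np.array(c["t"]);return R.T,-R.T@t
    H=np.array(c["hand_eye"]);Rt=Ro.from_rotvec(s["tool_rot"]).as_matrix()
    return Rt@H[:3,:3], Rt@H[:3,3]+s["position"]
def ray(c,uv,s=None):
    A,o=world_cam(c,s); d=A@np.array([(uv[0]-c["cx"])/c["fx"],(uv[1]-c["cy"])/c["fy"],1]);return o,d
def onz(c,uv,z,s=None):
    o,d=ray(c,uv,s);return o+d*(z-o[2])/d[2]
def proj(c,X,s=None):
    A,o=world_cam(c,s);p=A.T@(np.array(X)-o);return np.array([c["fx"]*p[0]/p[2]+c["cx"],c["fy"]*p[1]/p[2]+c["cy"]])
def polyz(c,cnt,z,s=None): return np.array([onz(c,p,z,s)[:2] for p in cnt.reshape(-1,2)])
def circ(P):
    A=np.c_[2*P,np.ones(len(P))];x=np.linalg.lstsq(A,(P**2).sum(1),rcond=None)[0];return x[:2],np.sqrt(x[2]+x[:2]@x[:2])
def big(m): 
    cs=cv2.findContours(m.astype(np.uint8),cv2.RETR_EXTERNAL,cv2.CHAIN_APPROX_NONE)[0];return max(cs,key=cv2.contourArea)
E
python3 - <<'E'
from h import *
from rig import bot
c=bot.read_camera("top");im=c["image"];hsv=cv2.cvtColor(im,cv2.COLOR_RGB2HSV)
roi=np.zeros(im.shape[:2],bool);roi[215:315,185:280]=1
H,S,V=[hsv[...,i].astype(int) for i in range(3)]
org=roi&((H<16)&(S>150)&(V>60))
blk=roi&(V<45)&(S<200)
k=big(org); hull=cv2.convexHull(k)
p,r=circ(polyz(c,hull,.049));print("flange",p,r)
ys,xs=np.nonzero(blk);print(len(xs),xs.min(),xs.max(),ys.min(),ys.max())
kb=big(blk);P=polyz(c,kb,.083);rc=cv2.minAreaRect((P*1000).astype(np.float32));print("bar",rc)
cr=im[255:330,210:450];cv2.imwrite("pics/topcrop.png",cv2.resize(cr[:,:,::-1],None,fx=3.3,fy=3.3,interpolation=cv2.INTER_CUBIC))
m=np.zeros_like(im);m[...,0]=org*255;m[...,1]=blk*255
cv2.imwrite("pics/topmask.png",cv2.resize(m[255:330,210:450],None,fx=3.3,fy=3.3))
# bat
blu=(H>100)&(H<125)&(S>150)&(V>40);blu[:, :180]=0;blu[:,290:]=0
print("bat",circ(polyz(c,cv2.convexHull(big(blu)),.012)))
for uv in((410,295),): print(onz(c,uv,.14))
E
```

```text
flange [0.50772123 0.17207863] 0.03687046643915206
163 231 256 271 284
bar ((507.75653076171875, 170.39938354492188), (12.434856414794922, 54.59457015991211), 21.084028244018555)
bat (array([0.53259557, 0.20755075]), np.float64(0.0922433955108726))
[ 0.47264437 -0.15807539  0.14      ]
```

View pics/topcrop.png

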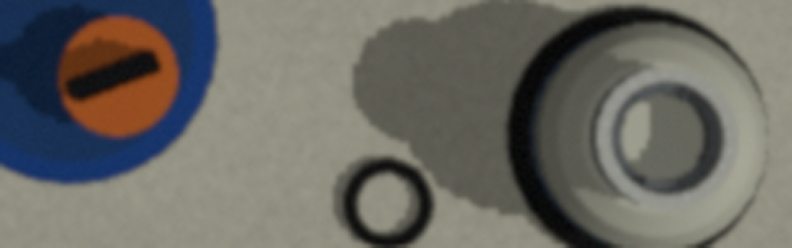

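View pics/topmask.png

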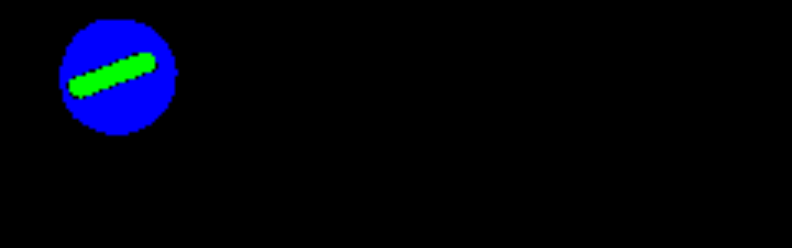

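```bash
cat > go.py <<'E'
# usage: go.py x y z yawdeg -> needed offset/spin in move units from measured pose (prints only)
import sys;from h import *;from rig import bot
s=bot.sense();T=np.array([float(v) for v in sys.argv[1:4]]);R=Ro.from_rotvec(s["tool_rot"]).as_matrix()
yaw=np.degrees(np.arctan2(R[1,0],R[0,0]));off=R.T@(T-s["position"])/.15
print("t",round(s["clock"],2),"pos",s["position"].round(4),"yaw",round(yaw,2),"tilt",R[:2,2].round(4),"q6",s["qpos"][5].round(3),"F",s["ft_force"].round(2),"T",s["ft_torque"].round(2),"op",round(s["opening"],4))
print("offset",off.round(3),"len mm",(np.linalg.norm(off)*150).round(1))
if len(sys.argv)>4: print("spin",round(-((float(sys.argv[4])-yaw+180)%360-180)/90,4))
E
python3 -m crank '{"jaw":[0,0,0,0,0],"offset":[[-0.1,-0.17,-0.05],[-0.2,-0.34,-0.1],[-0.3,-0.51,-0.15],[-0.4,-0.68,-0.2],[-0.5,-0.85,-0.25]],"spin":[0,0,0,0,0]}'
python3 -m crank '{"jaw":[0,0,0,0,0],"offset":[[-0.1,-0.17,-0.04],[-0.2,-0.34,-0.08],[-0.3,-0.51,-0.12],[-0.4,-0.68,-0.16],[-0.5,-0.85,-0.2]],"spin":[0,0,0,0,0]}'
python3 -m crank '{"jaw":[0,0,0,0,0,0],"offset":[[-0.1,-0.17,0],[-0.2,-0.34,0],[-0.3,-0.51,0],[-0.4,-0.68,0],[-0.5,-0.84,0],[-0.52,-0.85,0]],"spin":[0,0,0,0,0,0]}'
python3 go.py 0.473 -0.158 0.30 -68.3
```

```text
clock: 0.7
position: [0.2947, -0.3931, 0.269]
tool_rot: [-2.6, 1.764, 0.0]
ft_force: [0.3, -0.1, -0.2]
opening: 0.0853
clock: 1.2
position: [0.3854, -0.2762, 0.299]
tool_rot: [-2.6, 1.764, 0.0]
ft_force: [1.0, 0.2, 0.1]
opening: 0.0854
clock: 1.8
position: [0.4756, -0.1557, 0.2985]
tool_rot: [-2.602, 1.76, 0.001]
ft_force: [-0.4, -0.4, -0.3]
opening: 0.0854
t 1.8 pos [ 0.4756 -0.1557  0.2985] yaw -68.16 tilt [-0.0003  0.0005] q6 0.8 F [-0.43 -0.4  -0.32] T [-0.02 -0.01  0.03] op 0.0854
offset [ 0.008  0.022 -0.01 ] len mm 3.8
spin 0.0016
```

```bash
python3 -m crank '{"jaw":[0,0],"offset":[[0,0,0],[0,0,0]],"spin":[0,0]}' >/dev/null
python3 - <<'E'
from h import *
from rig import bot
import pickle
s=bot.sense();c=bot.read_camera("wrist");pickle.dump((s,c),open("w1.pkl","wb"))
im=c["image"];p=proj(c,[.473,-.158,.14],s);print(p)
cv2.imwrite("pics/wrist1.png",im[:,:,::-1])
E
```

```text
[317.80629486 221.59989024]
```

View pics/wrist1.png

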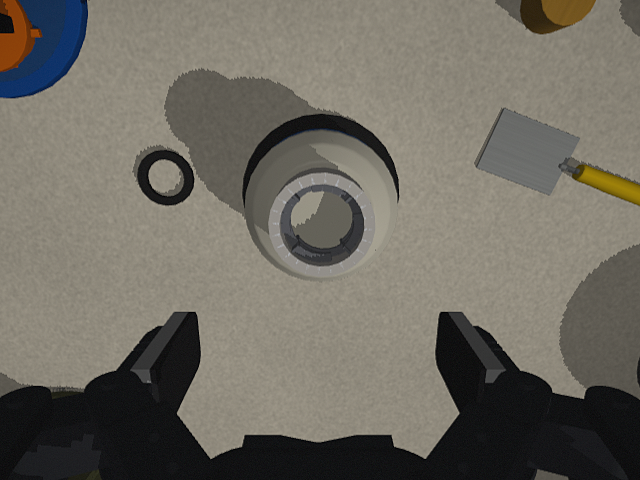

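The wrist view shows the rim ring centred at about (321,222), with dark thread teeth visible in the throat. I'll zoom in and fit the rim.

Run:
```python
from h import *
import pickle
s,c=pickle.load(open("w1.pkl","rb"));im=c["image"]
cr=im[160:285,255:390];cv2.imwrite("pics/wz.png",cv2.resize(cr[:,:,::-1],None,fx=4.6,fy=4.6,interpolation=cv2.INTER_CUBIC))
g=cv2.cvtColor(im,cv2.COLOR_RGB2GRAY)
hsv=cv2.cvtColor(im,cv2.COLOR_RGB2HSV)
# radial edges: rim outer, inner
ctr=np.array([.4725,-.1575])
for it in range(3):
  Pi=[]
  for a in np.arange(0,2*np.pi,np.pi/90):
    rs=np.arange(.026,.040,.0003)
    v=[cv2.getRectSubPix(g,(1,1),tuple(proj(c,[*(ctr+r*np.array([np.cos(a),np.sin(a)])),.14],s).astype(float)))[0,0] for r in rs]
    v=cv2.GaussianBlur(np.array(v,np.float32).reshape(1,-1),(0,0),2).ravel();d=np.diff(v);k=d[3:-3].argmax()+3
    Pi.append([*(ctr+rs[k]*np.array([np.cos(a),np.sin(a)])),d[k]])
  Pi=np.array(Pi);Q=Pi[Pi[:,2]>1.0,:2]
  for _ in range(5):
    q,r=circ(Q);e=abs(np.linalg.norm(Q-q,axis=1)-r);Q=Q[e<max(.0008,1.5*np.median(e))]
  print("inner",q.round(4),r.round(4),len(Q),e.mean().round(5)); ctr=q
```

```text
inner [ 0.4707 -0.1619] 0.0324 180 0.00011
inner [ 0.4707 -0.1619] 0.0324 180 0.00015
inner [ 0.4707 -0.1619] 0.0324 180 0.00015
```

View pics/wz.png

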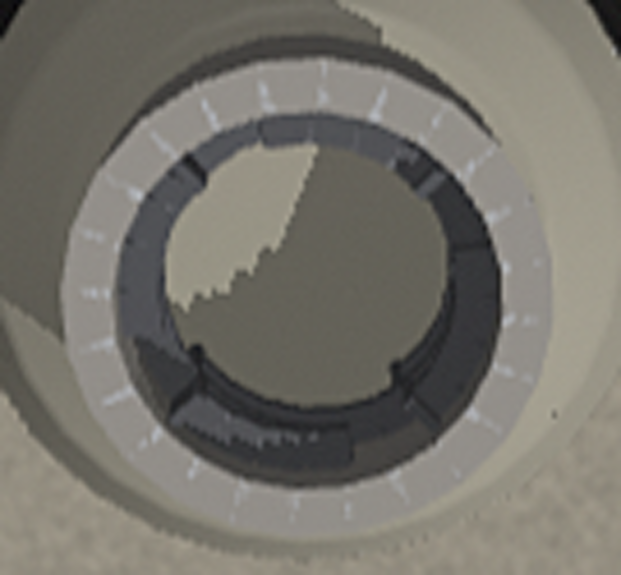

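Run:
```python
from h import *
import pickle
from rig import bot
s,c=pickle.load(open("w1.pkl","rb"));im=c["image"]
ctr=np.array([.4707,-.1619])
# polar unwrap at heights, angle horizontally (0..360 => 720 px), r rows 22..42mm
def unwrap(c,s,z,r0,r1):
    a=np.radians(np.arange(0,360,.5));r=np.linspace(r0,r1,90)
    mx=np.zeros((90,720),np.float32);my=mx.copy()
    for i,rr in enumerate(r):
        for j,aa in enumerate(a):
            mx[i,j],my[i,j]=proj(c,[ctr[0]+rr*np.cos(aa),ctr[1]+rr*np.sin(aa),z],s)
    return cv2.remap(c["image"],mx,my,cv2.INTER_CUBIC)
out=np.vstack([unwrap(c,s,.14,.022,.042),np.zeros((6,720,3),np.uint8),unwrap(c,s,.1346,.022,.034),np.zeros((6,720,3),np.uint8),unwrap(c,s,.1306,.022,.034)])
cv2.imwrite("pics/unw.png",np.clip(out[:,:,::-1].astype(float)*1.6,0,255).astype(np.uint8))
# rim fits in top / scene
for n in("top","scene"):
  k=bot.read_camera(n);pickle.dump(k,open(n+".pkl","wb"))
  g=cv2.cvtColor(k["image"],cv2.COLOR_RGB2GRAY)
  for r0,r1,sg in((.026,.038,1),(.036,.046,-1)):
   cc=ctr.copy()
   for it in range(4):
    P=[]
    for a in np.arange(0,2*np.pi,np.pi/60):
      u=np.array([np.cos(a),np.sin(a)]);rs=np.arange(r0,r1,.0004)
      v=np.array([cv2.getRectSubPix(g,(1,1),tuple(map(float,proj(k,[*(cc+r*u),.14]))))[0,0] for r in rs],np.float32)
      v=cv2.GaussianBlur(v.reshape(1,-1),(0,0),2).ravel();d=sg*np.diff(v);j=d[2:-2].argmax()+2
      if d[j]>.8:P.append(cc+rs[j]*u)
    Q=np.array(P)
    for _ in range(5):
      q,r=circ(Q);e=abs(np.linalg.norm(Q-q,axis=1)-r);Q=Q[e<max(.001,1.5*np.median(e))]
    cc=q
   print(n,"in" if sg>0 else "out",q.round(4),r.round(4),len(Q),e.mean().round(5))
```

```text
top in [ 0.4699 -0.1621] 0.0327 35 0.00022
top out [ 0.47   -0.1611] 0.0405 36 0.00019
scene in [ 0.4722 -0.1631] 0.0321 114 0.00036
scene out [ 0.4745 -0.1616] 0.0389 60 0.00038
```

View pics/unw.png

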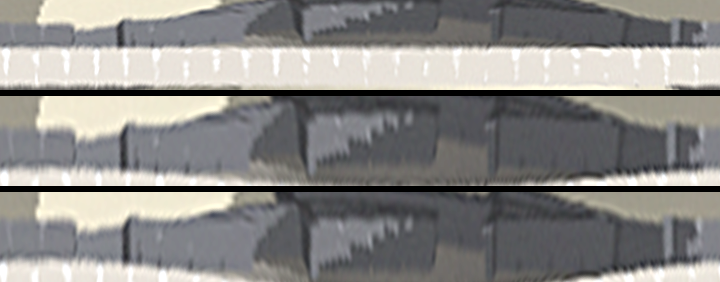

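Wrist and top agree on the mouth at (0.4703, -0.1618), with a radius of 32.4 to 32.7 mm against 32.5 given. The unwrapped view shows teeth at about 62° + 90k, each with a gap on its clockwise side. Next I go to the bung.

```bash
python3 -m crank '{"jaw":[0,0,0,0,0,0],"offset":[[-0.16,-0.08,0],[-0.32,-0.16,0],[-0.48,-0.24,0],[-0.64,-0.32,0],[-0.8,-0.4,0],[-0.96,-0.48,0]],"spin":[-0.09,-0.18,-0.27,-0.36,-0.45,-0.54]}'
python3 go.py 0.508 0.171 0.28 21.1
```

```text
clock: 2.75
position: [0.488, 0.0032, 0.2989]
tool_rot: [3.097, -0.53, 0.0]
ft_force: [0.2, 0.3, -1.0]
opening: 0.0856
t 2.75 pos [0.488  0.0032 0.2989] yaw -19.41 tilt [ 0.0003 -0.0001] q6 0.27 F [ 0.21  0.34 -0.95] T [ 0.   -0.02  0.01] op 0.0856
offset [-0.246 -1.099  0.126] len mm 170.0
spin -0.4502
```

```bash
python3 -m crank '{"jaw":[0,0,0,0,0,0,0],"offset":[[-0.04,-0.16,0.02],[-0.08,-0.32,0.04],[-0.12,-0.48,0.06],[-0.16,-0.64,0.08],[-0.2,-0.82,0.1],[-0.24,-1.0,0.12],[-0.24,-1.0,0.12]],"spin":[-0.08,-0.16,-0.24,-0.32,-0.4,-0.45,-0.45]}'
python3 - <<'E'
from h import *
from rig import bot
import pickle
s=bot.sense();c=bot.read_camera("wrist");pickle.dump((s,c),open("w2.pkl","wb"))
im=c["image"];cv2.imwrite("pics/wrist2.png",im[:,:,::-1])
hsv=cv2.cvtColor(im,cv2.COLOR_RGB2HSV);H,S,V=[hsv[...,i].astype(int) for i in range(3)]
org=(H<16)&(S>150)&(V>60);org[320:]=0
blue=(H>100)&(H<125)&(S>150)
k=big(org);print(cv2.boundingRect(k));p,r=circ(polyz(c,cv2.convexHull(k),.049,s));print("flange",p.round(4),r.round(4))
x,y,w,h=cv2.boundingRect(k);blk=np.zeros_like(org);blk[y:y+h,x:x+w]=((V<60)&(S<140))[y:y+h,x:x+w]
kb=big(blk);P=polyz(c,kb,.083,s);print("bar",cv2.minAreaRect((P*1000).astype(np.float32)))
E
python3 go.py 0.508 0.171 0.28 21.1
```

```text
clock: 3.45
position: [0.5047, 0.1578, 0.2802]
tool_rot: [-3.088, -0.574, 0.001]
ft_force: [0.3, -1.3, -0.1]
opening: 0.085
(551, 104, 89, 111)
flange [0.7396 0.2888] 0.05
bar ((666.9698486328125, 276.6703796386719), (0.0, 0.0), 0.0)
t 3.5 pos [0.5047 0.1565 0.2804] yaw 20.86 tilt [-0.0006 -0.0002] q6 -0.133 F [-0.16 -1.66 -0.47] T [-0.01 -0.04 -0.03] op 0.0854
offset [ 0.055 -0.082  0.003] len mm 14.8
spin -0.0026
```

View pics/wrist2.png

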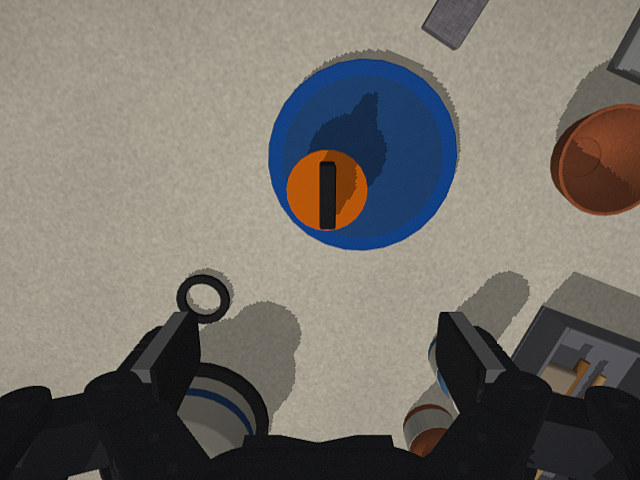

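The bung is at about (327,190), with its bar vertical in the image, so it lies along tool y. The orange mask caught the bowl, so I'll limit it to the bung's region.

```bash
python3 - <<'E'
from h import *
import pickle
s,c=pickle.load(open("w2.pkl","rb"));im=c["image"]
hsv=cv2.cvtColor(im,cv2.COLOR_RGB2HSV);H,S,V=[hsv[...,i].astype(int) for i in range(3)]
org=(H<16)&(S>150)&(V>60);org[:140]=0;org[240:]=0;org[:,:275]=0;org[:,380:]=0
k=big(org);p,r=circ(polyz(c,cv2.convexHull(k),.049,s));print("flange",p.round(4),r.round(4))
x,y,w,h=cv2.boundingRect(k);print(x,y,w,h);blk=np.zeros_like(org);blk[y:y+h,x:x+w]=((V<60)&(S<140))[y:y+h,x:x+w]
kb=big(blk);P=polyz(c,kb,.083,s);print("bar",cv2.minAreaRect((P*1000).astype(np.float32)),cv2.boundingRect(kb))
E
python3 go.py 0.508 0.1715 0.15 21.1
```

```text
flange [0.5083 0.1716] 0.0375
287 150 80 79
bar ((507.93743896484375, 172.94815063476562), (12.911153793334961, 56.6148796081543), 21.1550350189209) (320, 162, 16, 67)
t 3.5 pos [0.5047 0.1565 0.2804] yaw 20.86 tilt [-0.0006 -0.0002] q6 -0.133 F [-0.16 -1.66 -0.47] T [-0.01 -0.04 -0.03] op 0.0854
offset [ 0.057 -0.085  0.87 ] len mm 131.3
spin -0.0026
```

```bash
python3 -m crank '{"jaw":[0,0,0,0,0,0],"offset":[[0.03,-0.04,0.16],[0.06,-0.08,0.32],[0.06,-0.085,0.48],[0.06,-0.085,0.66],[0.06,-0.085,0.84],[0.06,-0.085,0.84]],"spin":[0,0,0,0,0,0]}'
python3 go.py 0.5083 0.1716 0.053 21.1
```

```text
clock: 4.1
position: [0.5074, 0.1697, 0.152]
tool_rot: [3.09, 0.564, -0.008]
ft_force: [1.0, -0.8, 0.3]
opening: 0.0856
t 4.1 pos [0.5074 0.1697 0.152 ] yaw 20.67 tilt [-0.0051 -0.0015] q6 -0.106 F [ 0.99 -0.79  0.25] T [-0.    0.01  0.01] op 0.0856
offset [ 0.014 -0.01   0.66 ] len mm 99.0
spin -0.0047
```

```bash
python3 -m crank '{"jaw":[0,0,0,0,0,0,0],"offset":[[0.005,-0.01,0.13],[0.01,-0.01,0.26],[0.01,-0.01,0.39],[0.01,-0.01,0.52],[0.01,-0.01,0.62],[0.01,-0.01,0.655],[0.01,-0.01,0.655]],"spin":[0,0,0,0,0,0,0]}'
python3 go.py 0.5083 0.1716 0.053 21.1
```

```text
clock: 4.8
position: [0.5099, 0.1727, 0.0572]
tool_rot: [3.09, 0.566, 0.0]
ft_force: [1.0, -0.2, 0.3]
opening: 0.0855
t 4.8 pos [0.5099 0.1727 0.0572] yaw 20.75 tilt [0.0003 0.    ] q6 -0.104 F [ 1.02 -0.22  0.28] T [ 0.02 -0.03  0.02] op 0.0855
offset [-0.013  0.003  0.028] len mm 4.7
spin -0.0039
```

```bash
python3 -m crank '{"jaw":[0,0],"offset":[[0,0,0],[0,0,0]],"spin":[0,0]}'
python3 go.py 0.5083 0.1716 0.053 21.1
python3 - <<'E'
from h import *
from rig import bot
c=bot.read_camera("wrist");cv2.imwrite("pics/wrist3.png",c["image"][:,:,::-1])
E
```

```text
clock: 5.0
position: [0.5101, 0.1731, 0.0577]
tool_rot: [-3.09, -0.567, -0.003]
ft_force: [0.5, 0.2, -0.8]
opening: 0.0851
t 5.0 pos [0.5101 0.1731 0.0577] yaw 20.79 tilt [0.0016 0.0004] q6 -0.104 F [ 0.52  0.18 -0.75] T [-0.03  0.04  0.01] op 0.0851
offset [-0.015  0.005  0.031] len mm 5.2
spin -0.0035
```

View pics/wrist3.png

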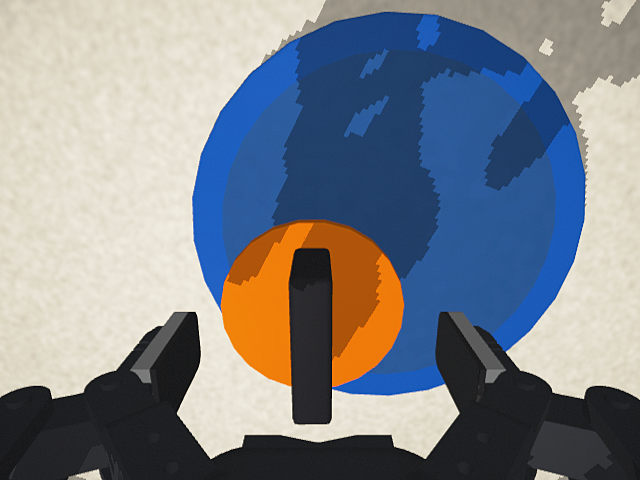

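The bar is about 2 mm left of the mid-line between the fingers (column 311 against 318), which matches the computed offset. I'll correct that and then close the jaws.

```bash
python3 -m crank '{"jaw":[0,0,0,0],"offset":[[-0.015,0.005,0.02],[-0.015,0.005,0.03],[-0.015,0.005,0.03],[-0.015,0.005,0.03]],"spin":[-0.003,-0.003,-0.003,-0.003]}'
python3 go.py 0.5083 0.1716 0.053 21.1
python3 -m crank '{"jaw":[0.2,0.4,0.6,0.8,0.9,1,1,1],"offset":[[0,0,0],[0,0,0],[0,0,0],[0,0,0],[0,0,0],[0,0,0],[0,0,0],[0,0,0]],"spin":[0,0,0,0,0,0,0,0]}' 60
python3 go.py 0.5083 0.1716 0.053 21.1
```

```text
clock: 5.45
position: [0.5077, 0.1716, 0.052]
tool_rot: [3.089, 0.574, -0.0]
ft_force: [0.5, 0.1, 0.4]
opening: 0.0856
t 5.45 pos [0.5077 0.1716 0.052 ] yaw 21.07 tilt [-0.0001 -0.    ] q6 -0.11 F [0.47 0.1  0.36] T [-0.01  0.05  0.01] op 0.0856
offset [ 0.004  0.002 -0.007] len mm 1.2
spin -0.0003
clock: 6.25
position: [0.5077, 0.1716, 0.0521]
tool_rot: [3.089, 0.575, 0.0]
ft_force: [0.6, -0.5, 1.7]
opening: 0.0134
t 6.25 pos [0.5077 0.1716 0.0521] yaw 21.08 tilt [0. 0.] q6 -0.11 F [ 0.58 -0.54  1.75] T [-0.06  0.14  0.03] op 0.0134
offset [ 0.004  0.001 -0.006] len mm 1.1
spin -0.0003
```

```bash
python3 -m crank '{"jaw":[1,1,1,1,1,1,1],"offset":[[0,0,-0.05],[0,0,-0.15],[0,0,-0.3],[0,0,-0.45],[0,0,-0.6],[0,0,-0.75],[0,0,-0.9]],"spin":[0,0,0,0,0,0,0]}'
python3 go.py 0.4703 -0.1618 0.25 5
python3 - <<'E'
from h import *
from rig import bot
c=bot.read_camera("wrist");cv2.imwrite("pics/wrist4.png",c["image"][:,:,::-1])
E
```

```text
clock: 6.95
position: [0.5073, 0.1715, 0.1881]
tool_rot: [3.089, 0.574, -0.001]
ft_force: [0.1, -1.0, -2.7]
opening: 0.0129
t 6.95 pos [0.5073 0.1715 0.1881] yaw 21.07 tilt [-0.0005 -0.0001] q6 -0.11 F [ 0.1  -0.99 -2.69] T [ 0.   -0.02 -0.  ] op 0.0129
offset [-1.03   1.985 -0.412] len mm 341.0
spin 0.1786
```

View pics/wrist4.png

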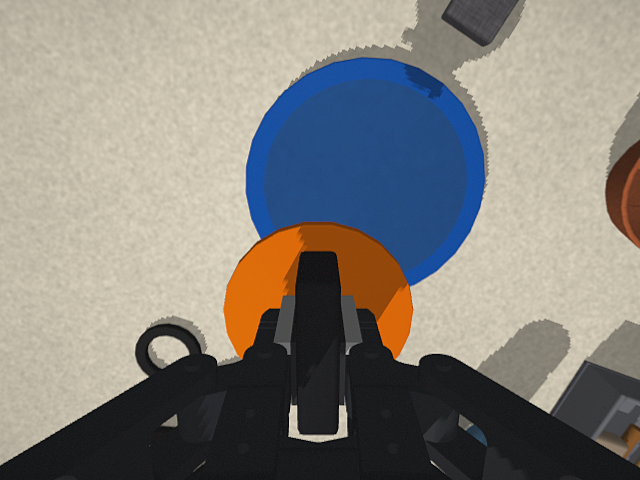

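The bung is held upright and square. I carry it towards the jar, above rim height.

```bash
python3 -m crank '{"jaw":[1,1,1,1,1,1,1],"offset":[[-0.06,0.13,-0.12],[-0.13,0.26,-0.24],[-0.21,0.41,-0.36],[-0.29,0.56,-0.41],[-0.37,0.71,-0.41],[-0.45,0.86,-0.41],[-0.52,1.0,-0.41]],"spin":[0.025,0.05,0.075,0.1,0.125,0.15,0.178]}'
python3 go.py 0.4703 -0.1618 0.25 5
```

```text
clock: 7.7
position: [0.4883, 0.0025, 0.248]
tool_rot: [-3.139, -0.136, 0.001]
ft_force: [0.5, 0.3, -3.9]
opening: 0.0132
t 7.7 pos [0.4883 0.0025 0.248 ] yaw 4.95 tilt [-0.0007  0.    ] q6 -0.156 F [ 0.48  0.33 -3.87] T [ 0.02 -0.    0.04] op 0.0132
offset [-0.214  1.081 -0.013] len mm 165.3
spin -0.0005
```

```bash
python3 -m crank '{"jaw":[1,1,1,1,1,1,1,1],"offset":[[-0.03,0.16,-0.01],[-0.06,0.32,-0.01],[-0.09,0.48,-0.01],[-0.13,0.64,-0.01],[-0.16,0.8,-0.01],[-0.19,0.92,-0.01],[-0.2,1.0,-0.01],[-0.2,1.0,-0.01]],"spin":[0,0,0,0,0,0,0,0]}'
python3 -m crank '{"jaw":[1,1,1,1],"offset":[[0,0.04,0.1],[0,0.065,0.2],[0,0.065,0.27],[0,0.065,0.27]],"spin":[0,0,0,0]}'
python3 go.py 0.4703 -0.1618 0.21 5
python3 - <<'E'
from h import *
from rig import bot
import pickle
s=bot.sense()
for n in("top","scene","wrist"):
  c=bot.read_camera(n);pickle.dump((s,c),open(n+"5.pkl","wb"))
  im=c["image"]
  if n!="wrist":
    u,v=proj(c,[.47,-.162,.17]).astype(int);im=cv2.resize(im[v-55:v+65,u-70:u+70],None,fx=5,fy=5,interpolation=cv2.INTER_CUBIC)
  cv2.imwrite(f"pics/{n}5.png",im[:,:,::-1])
E
```

```text
clock: 8.5
position: [0.472, -0.1494, 0.2496]
tool_rot: [-3.138, -0.136, 0.001]
ft_force: [-1.3, -0.3, -3.5]
opening: 0.0133
clock: 8.9
position: [0.4726, -0.1573, 0.2081]
tool_rot: [-3.137, -0.139, 0.004]
ft_force: [-0.3, -0.2, -2.5]
opening: 0.0134
t 8.9 pos [ 0.4726 -0.1573  0.2081] yaw 5.08 tilt [-0.0024  0.0012] q6 -0.484 F [-0.31 -0.17 -2.51] T [ 0.03  0.   -0.01] op 0.0134
offset [-0.018  0.028 -0.012] len mm 5.4
spin 0.0009
```

View pics/top5.png

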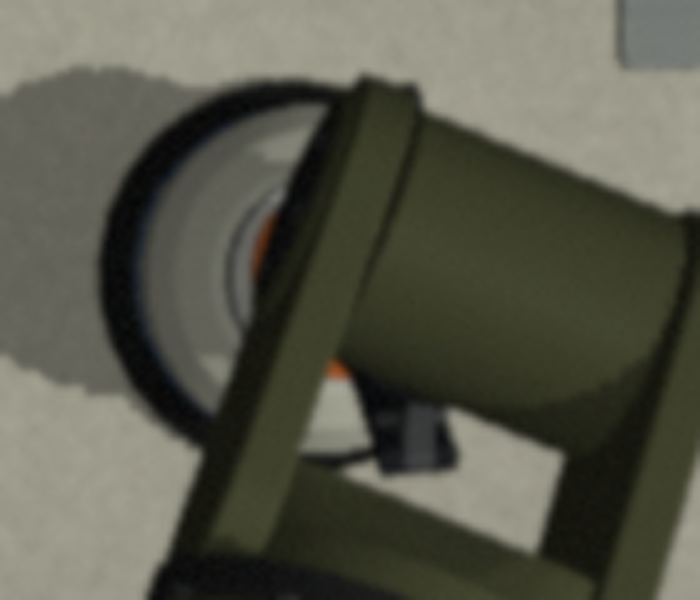

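View pics/scene5.png

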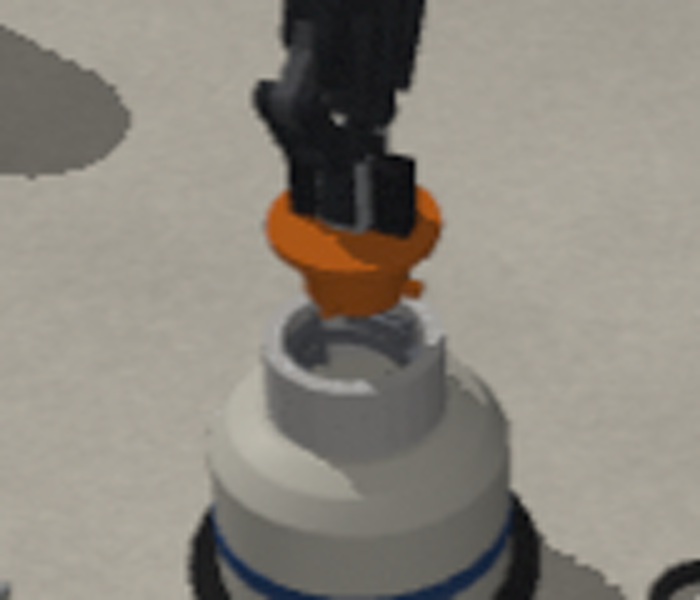

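View pics/wrist5.png

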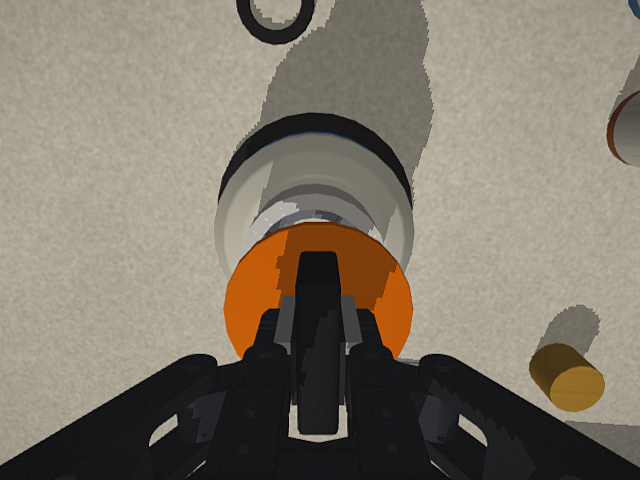

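The scene view shows the bung above the mouth, a little towards the robot and +y, with the mouth still open. I'll fit the flange and the visible rim arc in this one wrist picture to check their relative offset.

Run:
```python
from h import *
import pickle
from scipy.optimize import least_squares
s,c=pickle.load(open("wrist5.pkl","rb"));im=c["image"];print(s["position"])
hsv=cv2.cvtColor(im,cv2.COLOR_RGB2HSV);H,S,V=[hsv[...,i].astype(int) for i in range(3)]
org=(H<16)&(S>150)&(V>60);org[:, :200]=0;org[:,430:]=0
k=big(org).reshape(-1,2);hu=cv2.convexHull(k).reshape(-1,2);hu=hu[hu[:,1]<350]
zf=s["position"][2]-.0031
P=polyz(c,hu,zf,s);q,r=circ(P);print("flange free",q.round(4),r.round(4))
f=least_squares(lambda x:np.linalg.norm(P-x,axis=1)-.038,q).x;print("flange r38",f.round(4))
R=Ro.from_rotvec(s["tool_rot"]).as_matrix()
print("in tool mm",((R.T@(np.r_[f,zf]-s["position"]))*1000).round(2))
g=cv2.cvtColor(im,cv2.COLOR_RGB2GRAY)
for z0,rn in((.14,.041),(.14,.0325)):
  cc=np.array([.4705,-.1618])
  for it in range(3):
    Q=[]
    for a in np.radians(np.arange(0,360,2)):
      u=np.array([np.cos(a),np.sin(a)]);rs=np.arange(rn-.005,rn+.005,.0003)
      uv=[proj(c,[*(cc+x*u),z0],s) for x in rs]
      # only visible part: away from flange
      if any(np.linalg.norm(onz(c,w,zf,s)[:2]-f)<.0395 for w in uv) or max(w[1] for w in uv)>330: continue
      v=np.array([cv2.getRectSubPix(g,(1,1),tuple(map(float,w)))[0,0] for w in uv],np.float32)
      v=cv2.GaussianBlur(v.reshape(1,-1),(0,0),2).ravel();d=(-1 if rn>.04 else 1)*np.diff(v);j=d[2:-2].argmax()+2
      if d[j]>1:Q.append(cc+rs[j]*u)
    Q=np.array(Q);w=least_squares(lambda x:np.linalg.norm(Q-x,axis=1)-rn,cc,loss="soft_l1",f_scale=.0003);cc=w.x
  print("rim",rn,cc.round(4),len(Q),np.abs(np.linalg.norm(Q-cc,axis=1)-rn).mean().round(5))
```

```text
[ 0.47262273 -0.15733209  0.20814703]
flange free [ 0.4726 -0.1568] 0.0376
flange r38 [ 0.4727 -0.1573]
in tool mm [ 0.08 -0.02  3.1 ]
rim 0.041 [ 0.4702 -0.1613] 57 0.0005Traceback (most recent call last):
  File "<stdin>", line 26, in <module>
    return func(*args, **kwargs)
    vector_fun = VectorFunction(
        fun_wrapped,
    ...<6 lines>...
        workers=workers
    )
    self._update_fun()
    ~~~~~~~~~~~~~~~~^^
    self.f = self.fun_wrapped(xp_copy(self.x))
             ~~~~~~~~~~~~~~~~^^^^^^^^^^^^^^^^^
    return np.atleast_1d(self.fun(x))
                         ~~~~~~~~^^^
    return self.f(x, *self.args, **self.kwargs)
           ~~~~~~^^^^^^^^^^^^^^^^^^^^^^^^^^^^^^
  File "<stdin>", line 26, in <lambda>
ValueError: operands could not be broadcast together with shapes (0,) (2,)
```

The bung sits on the tool axis to within 0.1 mm. The rim measures (0.4702, -0.1613) here, which agrees with the other views, so I'll use (0.4703, -0.1616).

```bash
python3 -m crank '{"jaw":[1,1,1,1,1],"offset":[[-0.008,0.014,0.04],[-0.017,0.026,0.08],[-0.017,0.026,0.1],[-0.017,0.026,0.1],[-0.017,0.026,0.1]],"spin":[0,0,0,0,0]}'
python3 go.py 0.4703 -0.1616 0.166 5
```

```text
clock: 9.55
position: [0.4708, -0.1623, 0.1946]
tool_rot: [-3.139, -0.138, 0.0]
ft_force: [-0.6, -0.3, -3.9]
opening: 0.013
t 9.55 pos [ 0.4708 -0.1623  0.1946] yaw 5.05 tilt [-0.0001  0.    ] q6 -0.494 F [-0.59 -0.33 -3.9 ] T [ 0.01  0.01 -0.05] op 0.013
offset [-0.003 -0.005  0.19 ] len mm 28.6
spin 0.0006
```

```bash
python3 -m crank '{"jaw":[1,1,1,1,1,1],"offset":[[-0.003,-0.005,0.02],[-0.003,-0.005,0.04],[-0.003,-0.005,0.06],[-0.003,-0.005,0.08],[-0.003,-0.005,0.09],[-0.003,-0.005,0.09]],"spin":[0,0,0,0,0,0]}'
python3 go.py 0.4703 -0.1616 0.166 5
```

```text
clock: 10.15
position: [0.4702, -0.1615, 0.1808]
tool_rot: [-3.138, -0.138, 0.001]
ft_force: [0.4, -0.2, -3.3]
opening: 0.0134
t 10.15 pos [ 0.4702 -0.1615  0.1808] yaw 5.05 tilt [-0.0004  0.0002] q6 -0.493 F [ 0.4  -0.2  -3.29] T [0.   0.02 0.04] op 0.0134
offset [0.    0.    0.098] len mm 14.8
spin 0.0006
```

```bash
python3 -m crank '{"jaw":[1,1,1,1,1],"offset":[[0,0,0.01],[0,0,0.02],[0,0,0.03],[0,0,0.04],[0,0,0.05]],"spin":[0,0,0,0,0]}'
python3 -m crank '{"jaw":[1,1,1],"offset":[[0,0,0.01],[0,0,0.015],[0,0,0.015]],"spin":[0,0,0]}'
python3 go.py 0.4703 -0.1616 0.166 5
```

```text
clock: 10.65
position: [0.4703, -0.1616, 0.1734]
tool_rot: [-3.139, -0.138, -0.0]
ft_force: [0.4, 0.6, -3.0]
opening: 0.0135
clock: 10.95
position: [0.4703, -0.1616, 0.1712]
tool_rot: [-3.138, -0.138, 0.0]
ft_force: [0.3, 0.3, -3.6]
opening: 0.0133
t 10.95 pos [ 0.4703 -0.1616  0.1712] yaw 5.05 tilt [-0.0002  0.0001] q6 -0.493 F [ 0.27  0.33 -3.57] T [ 0.01 -0.    0.02] op 0.0133
offset [0.    0.    0.034] len mm 5.2
spin 0.0006
```

The lugs have passed the rim with no force. Now for the ledge, a fraction of a millimetre at a time.

```bash
python3 -m crank '{"jaw":[1,1,1,1],"offset":[[0,0,0.01],[0,0,0.015],[0,0,0.02],[0,0,0.02]],"spin":[0,0,0,0]}'
python3 -m crank '{"jaw":[1,1,1],"offset":[[0,0,0.005],[0,0,0.008],[0,0,0.008]],"spin":[0,0,0]}'
python3 go.py 0.4703 -0.1616 0.166 5
```

```text
clock: 11.35
position: [0.4703, -0.1616, 0.1682]
tool_rot: [-3.138, -0.138, 0.0]
ft_force: [-0.8, 0.6, -3.0]
opening: 0.0133
clock: 11.65
position: [0.4703, -0.1616, 0.167]
tool_rot: [-3.138, -0.138, 0.0]
ft_force: [0.2, 0.2, -3.1]
opening: 0.0131
t 11.65 pos [ 0.4703 -0.1616  0.167 ] yaw 5.05 tilt [-0.0001  0.0001] q6 -0.493 F [ 0.18  0.21 -3.1 ] T [-0.01  0.    0.01] op 0.0131
offset [0.    0.    0.007] len mm 1.0
spin 0.0006
```

```bash
python3 -m crank '{"jaw":[1,1],"offset":[[0,0,0.004],[0,0,0.004]],"spin":[0,0]}'
python3 -m crank '{"jaw":[1,1],"offset":[[0,0,0.003],[0,0,0.003]],"spin":[0,0]}'
python3 go.py 0.4703 -0.1616 0.166 5
```

```text
clock: 11.85
position: [0.4704, -0.1616, 0.1665]
tool_rot: [3.138, 0.138, 0.0]
ft_force: [0.8, 0.0, -3.1]
opening: 0.0132
clock: 12.05
position: [0.4704, -0.1616, 0.1663]
tool_rot: [3.138, 0.139, 0.001]
ft_force: [-0.2, 0.1, 0.7]
opening: 0.0132
t 12.05 pos [ 0.4704 -0.1616  0.1663] yaw 5.05 tilt [ 0.0004 -0.0002] q6 -0.493 F [-0.22  0.08  0.68] T [0.08 0.22 0.01] op 0.0132
offset [-0.001 -0.     0.002] len mm 0.4
spin 0.0006
```

The lugs landed on the ledge at TCP z 0.1664, close to the 0.1665 predicted, with about 4 N of press. Now I turn gently backward (anticlockwise, negative spin).

```bash
python3 -m crank '{"jaw":[1,1,1,1,1],"offset":[[0,0,0],[0,0,0],[0,0,0],[0,0,0],[0,0,0]],"spin":[-0.03,-0.08,-0.13,-0.18,-0.22]}'
python3 go.py 0.4703 -0.1616 0.166 55
python3 -m crank '{"jaw":[1,1,1,1],"offset":[[0,0,0],[0,0,0],[0,0,0],[0,0,0]],"spin":[-0.04,-0.08,-0.12,-0.16]}'
python3 go.py 0.4703 -0.1616 0.166 55
```

```text
clock: 12.55
position: [0.4705, -0.1616, 0.1663]
tool_rot: [3.067, 0.681, 0.001]
ft_force: [-0.2, 0.0, 1.0]
opening: 0.0132
t 12.55 pos [ 0.4705 -0.1616  0.1663] yaw 25.03 tilt [ 0.0006 -0.0001] q6 -0.841 F [-0.18  0.01  1.  ] T [ 0.1   0.11 -0.09] op 0.0132
offset [-0.001 -0.     0.002] len mm 0.4
spin -0.333
clock: 12.95
position: [0.4705, -0.1616, 0.1663]
tool_rot: [2.957, 1.059, 0.001]
ft_force: [-0.2, 0.4, 1.3]
opening: 0.013
t 12.95 pos [ 0.4705 -0.1616  0.1663] yaw 39.4 tilt [ 0.0005 -0.0001] q6 -1.092 F [-0.23  0.42  1.33] T [ 0.1   0.11 -0.09] op 0.013
offset [-0.001 -0.001  0.002] len mm 0.3
spin -0.1733
```

```bash
python3 -m crank '{"jaw":[1,1,1],"offset":[[0,0,0],[0,0,0],[0,0,0]],"spin":[-0.03,-0.05,-0.06]}'
python3 go.py 0.4703 -0.1616 0.166 55
python3 -m crank '{"jaw":[1,1,1],"offset":[[0,0,0],[0,0,0],[0,0,0]],"spin":[-0.02,-0.04,-0.04]}'
python3 go.py 0.4703 -0.1616 0.166 55
```

```text
clock: 13.25
position: [0.4704, -0.1616, 0.1661]
tool_rot: [2.905, 1.195, 0.0]
ft_force: [0.2, 0.4, -2.0]
opening: 0.0131
t 13.25 pos [ 0.4704 -0.1616  0.1661] yaw 44.71 tilt [ 0.0003 -0.    ] q6 -1.185 F [ 0.21  0.36 -2.04] T [ 0.1  -0.04 -0.05] op 0.0131
offset [-0.001 -0.     0.001] len mm 0.1
spin -0.1143
clock: 13.55
position: [0.4702, -0.1615, 0.1658]
tool_rot: [-2.867, -1.284, 0.0]
ft_force: [0.0, -0.2, -3.0]
opening: 0.0131
t 13.55 pos [ 0.4702 -0.1615  0.1658] yaw 48.27 tilt [-0.0004  0.0001] q6 -1.247 F [ 0.03 -0.21 -3.  ] T [ 0.01  0.03 -0.01] op 0.0131
offset [ 0.     0.001 -0.001] len mm 0.2
spin -0.0748
```

The vertical support has gone (Fz back to -3 N) at yaw 48°, where the gap was expected. I'll turn 1.5° more and let it down.

```bash
python3 -m crank '{"jaw":[1,1,1,1],"offset":[[0,0,0],[0,0,0.005],[0,0,0.015],[0,0,0.015]],"spin":[-0.017,-0.017,-0.017,-0.017]}'
python3 go.py 0.4703 -0.1616 0.156 50
python3 -m crank '{"jaw":[1,1,1,1],"offset":[[0,0,0.01],[0,0,0.018],[0,0,0.025],[0,0,0.025]],"spin":[0,0,0,0]}'
python3 go.py 0.4703 -0.1616 0.156 50
```

```text
clock: 13.95
position: [0.4702, -0.1615, 0.1635]
tool_rot: [-2.85, -1.322, 0.0]
ft_force: [-1.0, 0.4, -3.2]
opening: 0.0131
t 13.95 pos [ 0.4702 -0.1615  0.1635] yaw 49.76 tilt [-0.0004  0.0002] q6 -1.273 F [-0.99  0.39 -3.21] T [-0.03  0.09 -0.06] op 0.0131
offset [0.    0.001 0.05 ] len mm 7.5
spin -0.0027
clock: 14.35
position: [0.4702, -0.1616, 0.1599]
tool_rot: [-2.85, -1.322, 0.0]
ft_force: [-0.1, 0.2, -3.5]
opening: 0.0131
t 14.35 pos [ 0.4702 -0.1616  0.1599] yaw 49.78 tilt [-0.0002  0.0001] q6 -1.273 F [-0.15  0.24 -3.51] T [-0.03  0.02  0.02] op 0.0131
offset [-0.     0.     0.026] len mm 3.9
spin -0.0024
```

```bash
python3 -m crank '{"jaw":[1,1,1],"offset":[[0,0,0.007],[0,0,0.014],[0,0,0.014]],"spin":[0,0,0]}'
python3 -m crank '{"jaw":[1,1,1],"offset":[[0,0,0.004],[0,0,0.006],[0,0,0.006]],"spin":[0,0,0]}'
python3 go.py 0.4703 -0.1616 0.156 50
```

```text
clock: 14.65
position: [0.4702, -0.1616, 0.1578]
tool_rot: [-2.85, -1.322, 0.0]
ft_force: [0.5, 0.7, -3.1]
opening: 0.0132
clock: 14.95
position: [0.4703, -0.1616, 0.157]
tool_rot: [-2.85, -1.322, 0.0]
ft_force: [0.3, 0.2, -3.0]
opening: 0.0133
t 14.95 pos [ 0.4703 -0.1616  0.157 ] yaw 49.78 tilt [-0.0001  0.    ] q6 -1.273 F [ 0.31  0.17 -3.01] T [-0.   -0.01  0.01] op 0.0133
offset [-0.     0.     0.006] len mm 1.0
spin -0.0024
```

```bash
python3 -m crank '{"jaw":[1,1],"offset":[[0,0,0.004],[0,0,0.004]],"spin":[0,0]}'
python3 -m crank '{"jaw":[1,1],"offset":[[0,0,0.003],[0,0,0.003]],"spin":[0,0]}'
python3 go.py 0.4703 -0.1616 0.156 50
```

```text
clock: 15.15
position: [0.4703, -0.1616, 0.1564]
tool_rot: [2.85, 1.322, -0.0]
ft_force: [0.8, 0.3, -3.2]
opening: 0.013
clock: 15.35
position: [0.4704, -0.1616, 0.1563]
tool_rot: [2.85, 1.322, 0.0]
ft_force: [-2.6, 0.9, 0.7]
opening: 0.0132
t 15.35 pos [ 0.4704 -0.1616  0.1563] yaw 49.78 tilt [ 0.0002 -0.0001] q6 -1.273 F [-2.61  0.85  0.71] T [ 0.08  0.31 -0.  ] op 0.0132
offset [-0.    -0.     0.002] len mm 0.3
spin -0.0024
```

It has dropped to TCP z 0.1564, so the flange is 7.3 mm above the rim, inside the 6.5 to 8 range for the start. Now I screw forward, following 0.12 mm per degree.

```bash
python3 -m crank '{"jaw":[1,1,1],"offset":[[0,0,0.001],[0,0,0.003],[0,0,0.005]],"spin":[0.03,0.06,0.09]}'
python3 go.py 0.4703 -0.1616 0.149 -11
python3 -m crank '{"jaw":[1,1,1],"offset":[[0,0,0.002],[0,0,0.004],[0,0,0.006]],"spin":[0.03,0.06,0.09]}'
python3 go.py 0.4703 -0.1616 0.149 -11
```

```text
clock: 15.65
position: [0.4704, -0.1616, 0.1553]
tool_rot: [2.937, 1.115, 0.001]
ft_force: [-0.5, 0.8, -1.6]
opening: 0.0133
t 15.65 pos [ 0.4704 -0.1616  0.1553] yaw 41.57 tilt [ 0.0004 -0.0002] q6 -1.13 F [-0.55  0.83 -1.6 ] T [-0.04 -0.05 -0.01] op 0.0133
offset [-0.001 -0.001  0.042] len mm 6.3
spin 0.5841
clock: 15.95
position: [0.4704, -0.1616, 0.1544]
tool_rot: [3.008, 0.905, 0.0]
ft_force: [-0.5, 0.8, -0.7]
opening: 0.0132
t 15.95 pos [ 0.4704 -0.1616  0.1544] yaw 33.47 tilt [ 0.0003 -0.0001] q6 -0.989 F [-0.45  0.83 -0.75] T [-0.04  0.03  0.06] op 0.0132
offset [-0.    -0.     0.036] len mm 5.4
spin 0.4941
```

```bash
python3 -m crank '{"jaw":[1,1,1,1],"offset":[[0,0,0.002],[0,0,0.004],[0,0,0.0065],[0,0,0.0087]],"spin":[0.03,0.06,0.09,0.12]}'
python3 go.py 0.4703 -0.1616 0.149 -11
python3 -m crank '{"jaw":[1,1,1,1],"offset":[[0,0,0.002],[0,0,0.004],[0,0,0.0065],[0,0,0.0087]],"spin":[0.03,0.06,0.09,0.12]}'
python3 go.py 0.4703 -0.1616 0.149 -11
```

```text
clock: 16.35
position: [0.4704, -0.1616, 0.153]
tool_rot: [3.08, 0.617, 0.0]
ft_force: [0.4, 0.2, -1.2]
opening: 0.0132
t 16.35 pos [ 0.4704 -0.1616  0.153 ] yaw 22.67 tilt [ 0.0002 -0.0001] q6 -0.8 F [ 0.4   0.2  -1.23] T [0.05 0.02 0.  ] op 0.0132
offset [-0.    -0.     0.027] len mm 4.0
spin 0.3741
clock: 16.75
position: [0.4704, -0.1616, 0.1518]
tool_rot: [3.125, 0.325, 0.0]
ft_force: [-0.2, -1.0, -0.8]
opening: 0.0132
t 16.75 pos [ 0.4704 -0.1616  0.1518] yaw 11.87 tilt [ 0.0002 -0.0001] q6 -0.612 F [-0.25 -1.05 -0.81] T [0.01 0.01 0.07] op 0.0132
offset [-0.    -0.     0.018] len mm 2.8
spin 0.2542
```

```bash
python3 -m crank '{"jaw":[1,1,1,1],"offset":[[0,0,0.0022],[0,0,0.0044],[0,0,0.0067],[0,0,0.009]],"spin":[0.03,0.06,0.09,0.12]}'
python3 go.py 0.4703 -0.1616 0.149 -11
python3 -m crank '{"jaw":[1,1,1],"offset":[[0,0,0.0022],[0,0,0.0044],[0,0,0.006]],"spin":[0.03,0.06,0.08]}'
python3 go.py 0.4703 -0.1616 0.149 -11
```

```text
clock: 17.15
position: [0.4704, -0.1616, 0.1505]
tool_rot: [3.141, 0.029, 0.001]
ft_force: [0.9, 0.6, 0.2]
opening: 0.0131
t 17.15 pos [ 0.4704 -0.1616  0.1505] yaw 1.07 tilt [ 0.0003 -0.0002] q6 -0.423 F [0.93 0.61 0.2 ] T [-0.06  0.1   0.02] op 0.0131
offset [-0.001 -0.     0.01 ] len mm 1.5
spin 0.1341
clock: 17.45
position: [0.4704, -0.1617, 0.1496]
tool_rot: [3.137, -0.168, 0.001]
ft_force: [-0.3, -1.3, 0.3]
opening: 0.0131
t 17.45 pos [ 0.4704 -0.1617  0.1496] yaw -6.12 tilt [ 0.0003 -0.0002] q6 -0.298 F [-0.3  -1.33  0.32] T [-0.    0.1  -0.03] op 0.0131
offset [-0.001 -0.     0.004] len mm 0.6
spin 0.0542
```

```bash
python3 -m crank '{"jaw":[1,1,1],"offset":[[0,0,0.0015],[0,0,0.003],[0,0,0.003]],"spin":[0.02,0.04,0.04]}'
python3 go.py 0.4703 -0.1616 0.149 -11
python3 -m crank '{"jaw":[1,1,1],"offset":[[0,0,0.001],[0,0,0.002],[0,0,0.002]],"spin":[0.02,0.03,0.03]}'
python3 go.py 0.4703 -0.1616 0.149 -11
```

```text
clock: 17.75
position: [0.4704, -0.1616, 0.1492]
tool_rot: [3.13, -0.264, 0.001]
ft_force: [-0.5, -0.1, -0.8]
opening: 0.0132
t 17.75 pos [ 0.4704 -0.1616  0.1492] yaw -9.65 tilt [ 0.0005 -0.0002] q6 -0.236 F [-0.52 -0.11 -0.84] T [ 0.03  0.02 -0.05] op 0.0132
offset [-0.001 -0.     0.001] len mm 0.2
spin 0.015
clock: 18.05
position: [0.4704, -0.1618, 0.1491]
tool_rot: [3.123, -0.336, 0.001]
ft_force: [-1.9, -2.3, 4.3]
opening: 0.0133
t 18.05 pos [ 0.4704 -0.1618  0.1491] yaw -12.29 tilt [ 0.0006 -0.0006] q6 -0.19 F [-1.91 -2.34  4.32] T [-0.32  0.5   0.07] op 0.0133
offset [-0.001 -0.001  0.001] len mm 0.3
spin -0.0144
```

Fz jumped to a press of about 7 N with z stalled at 0.1491, and home was predicted at 0.149. To tell the rim from the thread, I'll turn a couple of degrees without pressing further.

```bash
python3 -m crank '{"jaw":[1,1,1],"offset":[[0,0,0],[0,0,0],[0,0,0]],"spin":[0.015,0.03,0.03]}'
python3 go.py 0.4703 -0.1616 0.149 -11
python3 - <<'E'
from h import *
from rig import bot
c=bot.read_camera("scene");im=c["image"]
u,v=proj(c,[.47,-.162,.15]).astype(int);cv2.imwrite("pics/scene6.png",cv2.resize(im[v-50:v+60,u-70:u+70],None,fx=5,fy=5,interpolation=cv2.INTER_CUBIC)[:,:,::-1])
E
```

```text
clock: 18.35
position: [0.4705, -0.1618, 0.1491]
tool_rot: [3.114, -0.412, 0.001]
ft_force: [-1.1, -2.7, 5.4]
opening: 0.0131
t 18.35 pos [ 0.4705 -0.1618  0.1491] yaw -15.06 tilt [ 0.0006 -0.0005] q6 -0.142 F [-1.12 -2.73  5.38] T [-0.37  0.48  0.04] op 0.0131
offset [-0.001 -0.001  0.001] len mm 0.3
spin -0.0451
```

View pics/scene6.png

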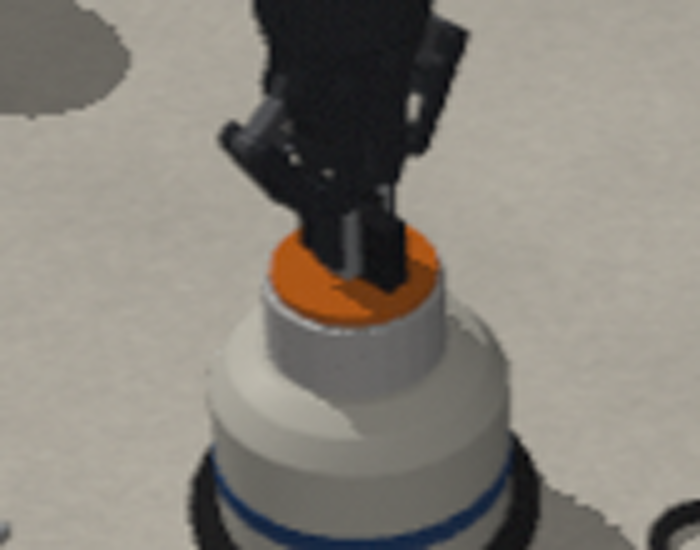

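The picture shows the flange flush on the rim all round. The load held constant while turning, so it is resting on the rim. I'll ease the press, let go, and withdraw straight up.

```bash
python3 -m crank '{"jaw":[1,1],"offset":[[0,0,-0.002],[0,0,-0.002]],"spin":[0,0]}'
python3 -m crank '{"jaw":[0.9,0.75,0.6,0.4,0.2,0,0,0],"offset":[[0,0,0],[0,0,0],[0,0,0],[0,0,0],[0,0,0],[0,0,0],[0,0,0],[0,0,0]],"spin":[0,0,0,0,0,0,0,0]}'
python3 go.py 0.4703 -0.1616 0.149 -15
python3 -m crank '{"jaw":[0,0,0,0,0,0],"offset":[[0,0,-0.1],[0,0,-0.25],[0,0,-0.45],[0,0,-0.65],[0,0,-0.85],[0,0,-0.95]],"spin":[0,0,0,0,0,0]}'
python3 -m crank '{"jaw":[0,0,0],"offset":[[0,0,0],[0,0,0],[0,0,0]],"spin":[0,0,0]}'
python3 - <<'E'
from h import *
from rig import bot
import pickle
s=bot.sense()
for n in("scene","top","wrist"):
  c=bot.read_camera(n);cv2.imwrite(f"pics/{n}7.png",c["image"][:,:,::-1]);pickle.dump((s,c),open(n+"7.pkl","wb"))
  if n=="wrist":
    im=c["image"];hsv=cv2.cvtColor(im,cv2.COLOR_RGB2HSV);H,S,V=[hsv[...,i].astype(int) for i in range(3)]
    org=(H<16)&(S>150)&(V>60);org[:,:200]=0;org[:,440:]=0
    k=big(org)
    for z in(.146,):p,r=circ(polyz(c,cv2.convexHull(k),z,s));print(z,p.round(4),r.round(4))
print(s["position"])
E
```

```text
clock: 18.6
position: [0.4704, -0.1617, 0.1491]
tool_rot: [3.114, -0.41, 0.001]
ft_force: [-0.4, -1.6, 2.5]
opening: 0.013
clock: 19.4
position: [0.4703, -0.1616, 0.149]
tool_rot: [-3.115, 0.411, 0.0]
ft_force: [0.6, 0.1, -0.1]
opening: 0.0854
t 19.4 pos [ 0.4703 -0.1616  0.149 ] yaw -15.02 tilt [-0.0001  0.0001] q6 -0.142 F [ 0.59  0.13 -0.06] T [-0.01  0.01  0.02] op 0.0854
offset [0. 0. 0.] len mm 0.0
spin -0.0002
clock: 20.0
position: [0.4707, -0.1617, 0.2942]
tool_rot: [3.114, -0.41, 0.005]
ft_force: [0.2, 0.0, -0.4]
opening: 0.0856
clock: 20.3
position: [0.47, -0.1615, 0.2902]
tool_rot: [-3.114, 0.41, 0.003]
ft_force: [-0.5, 0.5, -0.7]
opening: 0.0857
0.146 [ 0.47   -0.1616] 0.0375
[ 0.46998731 -0.16146471  0.29017959]
```

View pics/scene7.png

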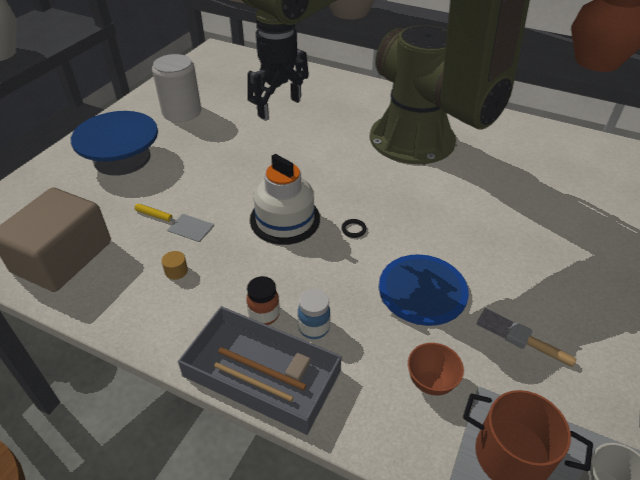

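View pics/wrist7.png

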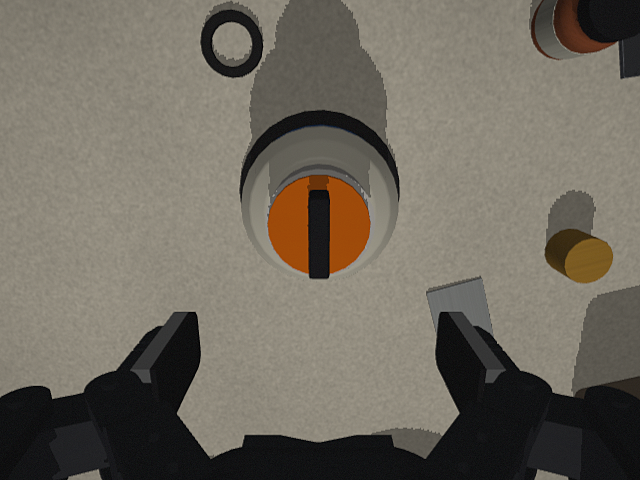

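View pics/top7.png

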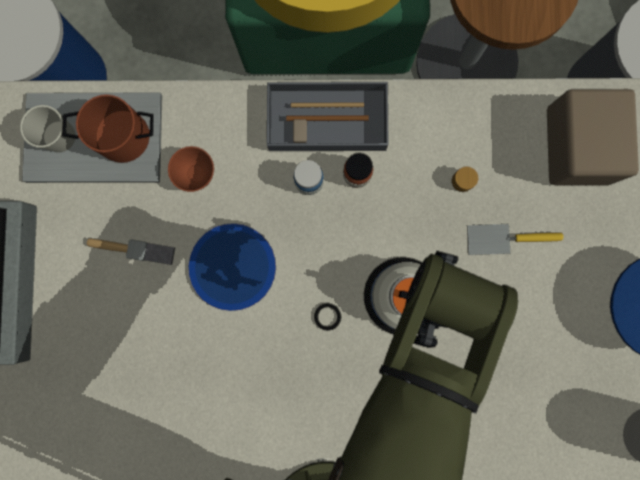

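The bung is seated, with its flange centred on the mouth at (0.470, -0.1616), radius 37.5 mm at rim height. The wrist view shows it at about (319,225). The other objects are at their starting pixels in the top view, and the gripper is clear. Handing in.

```bash
python3 -c "
from rig import bot
print(bot.close_job(), bot.sense()['clock'])"
```

```text
the job is handed in; nothing more can be done
the job is handed in; nothing more can be done
```

The bung is screwed into the jar with its flange flush on the rim. The gripper has let go and is about 14 cm clear, and I handed the job in at about 20.5 s of the 72 s allowed.

- **Insertion:** I gripped the bung by its bar and set it upright in the mouth. It landed on the ledge with about 4 N, at the predicted height.
- **Thread start:** I turned it about 45° backward. The support vanished and it dropped about 10 mm, leaving the flange 7.3 mm above the rim.
- **Screwing home:** I turned it about 65° forward, with 7 to 8.5 N of press at most, at the end. There was hardly any turning resistance, and I stopped before the end stop.

**Last checks:**
- When the flange reached the rim, the height stayed fixed at 0.1491 m (0.149 predicted). The load held while I turned another 3°.
- After release, the wrist camera put the flange centre within about 0.5 mm of the mouth centre, and the scene view shows it flush.
- By eye, the other objects look unmoved in the before and after pictures; I did not measure each one.

**Disagreements:** the scene camera's rim fits were 2 to 4 mm off the wrist and top ones, so I left them out. My first orange mask in the wrist view caught the bowl, and I redid it before grasping.

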